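# Slide the template off the layout board and into the marking jig

## Robot

A 7-joint arm with a two-finger parallel gripper is mounted at the origin on a cart in front of the work surface, level with it; the furniture and walls round the work are solid. World frame = base frame: x ahead of the robot, y to its left, z up, the work surface at z = 0. Lengths are in m, angles in rad, forces in N, time in s.
With the tool pointing down it reaches from about 0.425 to 0.875 m from the base axis. Payload 4.7 kg.
Tool frame: the origin (TCP) lies between the finger pads; the fingertips stand 22 mm ahead of it and the grasp point (between the pads) lies 3 mm ahead of it; z points along the fingers, y is the line along which they close (so a half turn about z gives the same grasp; the last joint's range is limited). The gripper opens to 87 mm and grips with 3 to 60 N. Pads are 19 mm wide; open, the fingers measure 117 mm over their backs; the gripper's body (75 mm by 190 mm) begins 51 mm behind the grasp point.
Start: joints at [1.357, 0.321, -0.07, 1.45, 0.023, 1.371, -0.057], TCP at [0.147, -0.633, 0.245] pointing down, gripper open.
Joint ranges: [-2.86, 2.86], [-0.3, 2.09], [-1.38, 1.24], [0.06, 2.45], [-1.56, 4.7], [0.09, 2.05], [-2.69, 2.69]. Speed limits (rad/s): [2.57, 2.57, 3.14, 3.14, 3.14, 3.14, 3.14].

## Interface

Orientations are given as a rotation vector (axis times angle).
In Python, from bench import ctrl gives the robot as it stands. The module is installed in compiled form; this text tells all that it offers.
- The arm moves only by the tool send_rows, never from a script. Its argument "motion" is a list of rows, each an object with "claw": the opening, from -1 (shut) to 1 (fully open); "slide": the shift along the tool's x, y, z in mm, a list of three; "delta_rot": the turn, a rotation vector about the tool's x, y, z in rad, a list of three. In form: [{"claw": claw, "slide": [x, y, z], "delta_rot": [ax, ay, az]}, ...]. A call has 1 to 5 rows; each row is the pose to reach, as a shift and turn from the pose commanded when the call began, along the tool's axes at that moment; what a row does not reach only later rows make up. A row lasts 1/10 s, in which the tool goes at most 50 mm and 8.59 degrees, less where a joint would pass 70% of its speed; a pose out of reach is approached as far as the arm can. A call with a gripper value outside its range is refused whole. The fingers move at their own pace and stop on an object; "grip_force" is the grip in N (left out, the last holds). Time passes only in rows, so rows that repeat a pose let the fingers close. It gives the time, the measured TCP pose, the force, the opening and the grip force at its end, in the units of the state.
- ctrl.get_state(): the state, without advancing time (a new reading comes with each control period).
- ctrl.get_image(name): name is "side" or "top"; returns a dict with "color" (480x640x3 uint8, blue, green, red), "fx", "fy", "cx", "cy" (pixels), "pose" (4x4, takes a point from camera to world coordinates). Camera axes: x right, y down, z forward; pixel columns grow to the right and rows downward; lengths in m; the calibration is good to about 2 mm. A picture is of the moment at which its call begins. There is no depth.
- ctrl.close_job(): hands the job in; it is judged then, once.
The state is a dict: "time": time; "joint_positions": joint angles; "qd": joint speeds; "joint_torque": joint torques, N m; "position": TCP position; "tool_rot": TCP orientation; "ft_force": force on the tool from outside, world axes, zero at the start; "torque": the same for the moment, N m; "grip_width": opening from 0.0 (shut) to 1.0 (fully open); "grip_force": force on a finger pad.
Only numpy, scipy, OpenCV 4.12 (cv2) and the standard library are available. Lean on these libraries where they do the work, as an engineer would, in place of code of your own. Each camera call takes 0.05 s, during which the arm holds its last target. There are 200 camera calls.

## Task

The flat aluminium template lies between the fences of the layout board, too low to be gripped there: slide it along the board until its near end hangs over the board's open front edge, then grip that end and lift it off without dropping it. Slide it flat under the low ledge of the blue marking jig until its leading end is fully home against the stop inside, and let go, leaving its near end sticking out; do not disturb the other things on the bench.

Things in the scene. Friction and masses are not known exactly. Their poses are not given: they have to be found in the camera images.
- template: flat aluminium plate, 140 mm (its x) by 50 mm (its y) by 4 mm thick, 0.10 to 0.17 kg, black scale marks on top. Origin at the centre of its underside, z up; ends alike. At first its x points as the board's, within 0.02 rad. Closed rubber fingertips pressed on its top with 8 to 20 N drag it over the smoother deck; a light touch slips. It rests safely with up to 60 mm overhanging.
- layout_board: fixed light wooden board, 190 by 100 mm, deck 45 mm above the worktop. Origin at worktop level under the middle of its open front edge; x runs inward, roughly away from the robot (yaw -0.3 to 0.15 rad), z up. Two dark steel fences, 7 mm above the deck, x 20 to 190 mm, leave a channel 58 mm wide. Back stop face at x 174 mm; the template's far end starts 2 to 17 mm from it.
- board_edge (a point): middle of the board's open front edge, on its deck (45 mm above the worktop); axes as the board's. Nothing high stands before this edge.
- marking_jig: fixed blue block, 105 by 108 mm, deck 50 mm above the worktop. Origin at worktop level under the middle of its front edge; x runs inward, roughly away from the robot (yaw -0.1 to 0.25 rad), z up. Two aluminium cheeks make a channel 58 mm wide from x 23 mm inward, flared before it to about 71 mm at x 4 mm. With the template home its origin is at x 20 mm and 50 mm of it stick out in front.
- jig_mouth (a point): middle of the jig's front edge, on its deck; axes as the jig's. A flat aluminium ledge covers the channel from x 30 to 105 mm: underside 14 mm, top 22 mm above the deck; an upturned lip from x 22 mm to it rises to 25 mm.
- jig_stop (a point): middle of the foot of the steel stop's face, inside under the ledge, on the deck, 90 mm inward from the jig's front edge; axes as the jig's.
- eyelet_jar: small clear jar with black cap, 45 mm across, 56 mm high, standing to the left of the jig; leave it alone. Origin at the centre of its underside.
- tin_balm: round green and white tin, 48 mm across, 28 mm high, standing at the front between board and jig; leave it alone. Origin at the centre of its underside.
- straight_edge: dark ruler, 30x300x6 mm, lying along y at the front edge of the worktop, before the board; leave it alone. Origin at the centre of its underside.
- cedar_block: small cedar wood block, 45x62x40 mm, standing behind the board; leave it alone. Origin at the centre of its underside.
- tin_dye: round red and white tin, 44 mm across, 18 mm high, beside the slatted rack at the back left; leave it alone. Origin at the centre of its underside.

How it is judged:
On the way, in this order (a step that is already met when the one before it is completed fails the run):
1. the template's near end hangs at least 20 mm over the board's front edge while it still lies flat on the board (x of template in the frame of layout_board between 0 and 0.05 m and z of template in the frame of layout_board below 0.05 m and angle between template's own z axis and vertical below 0.06 rad), for 0.2 s.
2. the template is lifted clear of the board, gripped by the fingers (height (world z) of template above 0.058 m and contact force between the fingers and template above 1 N), for 0.1 s.
At the end, for the whole second after the job is handed in: the template lies flat (within 0.05 rad) and at rest on the jig's deck under the ledge, in the channel, its leading end within 4 mm of the stop, released (x of template in the frame of marking_jig between 0.016 and 0.024 m and y of template in the frame of marking_jig between -0.007 and 0.007 m and z of template in the frame of marking_jig between 0.047 and 0.053 m and angle between template's own z axis and vertical below 0.05 rad and angle between the x axis of template and the x axis of marking_jig, either way round below 0.12 rad and linear speed of template below 0.01 m/s); the robot touches nothing.
It fails at once if the template falls onto the worktop (height (world z) of template below 0.03 m).
It fails at once if another thing is moved more than 30 mm (distance of any of eyelet_jar, tin_balm, straight_edge, cedar_block, tin_dye from where it was at the start of the episode above 0.03 m).
It also fails if it takes over 50 s, if anything falls off the work surface, if the arm or the gripper's body presses on something with over 40 N, if the wrist force passes 120 N, or if a joint passes its speed limit or range.

## Working session

There is one attempt and no reset: what is moved stays moved. The work goes in short steps, Python scripts to look and compute and a tool call to move; the robot and the scene stay as the last step left them, time stands still between calls to the robot, and variables do not carry over. Pictures are saved under pics/ and viewed, at most 10 in all, crops included, and the job is handed in when it is done.

Besides the shell and the picture viewer there is one more tool, called after "Call:" as name([rows], argument=value, ...), one row to a line, values as JSON. send_rows: Moves the arm, as the interface text tells. Its arguments: {"type":"object","properties":{"motion":{"type":"array","items":{"type":"object","properties":{"claw":{"type":"number"},"slide":{"type":"array","items":{"type":"number"}},"delta_rot":{"type":"array","items":{"type":"number"}}}}},"grip_force":{"type":"number"}},"required":["motion"]}

```bash
mkdir -p pics; cat > h.py <<'E'
import numpy as np, cv2
from scipy.spatial.transform import Rotation as R
from bench import ctrl
def cam(n,f=None):
    im=ctrl.get_image(n)
    if f: cv2.imwrite(f,im["color"])
    return im
def proj(im,P):
    P=np.atleast_2d(P); T=np.linalg.inv(np.array(im["pose"])); c=P@T[:3,:3].T+T[:3,3]
    return np.c_[im["fx"]*c[:,0]/c[:,2]+im["cx"], im["fy"]*c[:,1]/c[:,2]+im["cy"]]
def ray(im,uv):
    T=np.array(im["pose"]); d=T[:3,:3]@np.array([(uv[0]-im["cx"])/im["fx"],(uv[1]-im["cy"])/im["fy"],1]); return T[:3,3],d/np.linalg.norm(d)
def atz(im,uv,z):
    o,d=ray(im,uv); return o+d*(z-o[2])/d[2]
def tri(a,ua,b,ub):
    o1,d1=ray(a,ua);o2,d2=ray(b,ub)
    s=np.linalg.lstsq(np.c_[d1,-d2],o2-o1,rcond=None)[0]
    p,q=o1+s[0]*d1,o2+s[1]*d2
    return (p+q)/2,np.linalg.norm(p-q)
E
python3 - <<'E'
from h import *
np.set_printoptions(precision=4,suppress=True)
s=ctrl.get_state(); print(s)
for n in("top","side"):
    i=cam(n,f"pics/{n}0.png"); print(n,i["fx"],i["fy"],i["cx"],i["cy"]); print(np.array(i["pose"]))
E
```

```text
{'time': 0.0, 'joint_positions': array([ 1.3571,  0.3218, -0.0701,  1.4517,  0.0226,  1.3708, -0.0569]), 'qd': array([ 0.0013,  0.0004,  0.0016,  0.0012,  0.0014, -0.0015,  0.0001]), 'joint_torque': array([ -0.001 , -49.1289,  -0.4043, -31.253 ,  -0.0638,   0.0437,
         0.0002]), 'position': array([ 0.1466, -0.6327,  0.2434]), 'tool_rot': array([-3.1193, -0.357 ,  0.0005]), 'ft_force': array([0.3992, 0.7089, 0.5661]), 'torque': array([ 0.0359, -0.009 , -0.013 ]), 'grip_force': 0.0, 'grip_width': 1.005198929934958}
top 601.6647516498454 601.6647516498454 326.4869941482801 240.3298978759253
[[ 0.0239 -0.9894  0.143   0.3719]
 [-0.9997 -0.0242  0.0002 -0.0138]
 [ 0.0032 -0.143  -0.9897  1.3383]
 [ 0.      0.      0.      1.    ]]
side 455.04106452475196 455.04106452475196 322.9288607156195 231.08242253476277
[[-0.9401 -0.192   0.2815  0.3156]
 [-0.3405  0.4948 -0.7995  0.6765]
 [ 0.0142 -0.8475 -0.5305  0.5178]
 [ 0.      0.      0.      1.    ]]
```

View pics/top0.png

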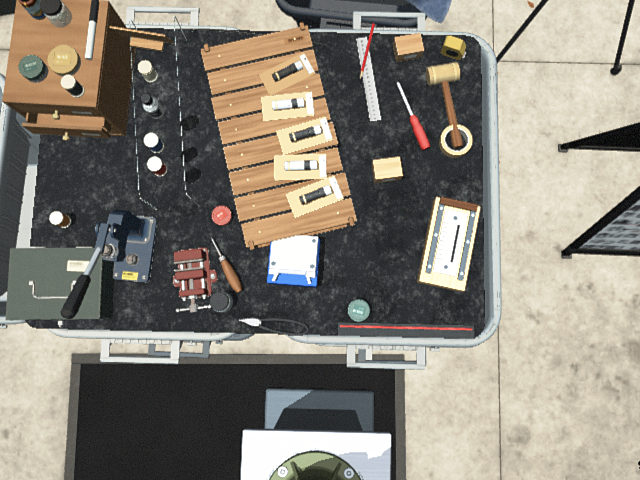

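View pics/side0.png

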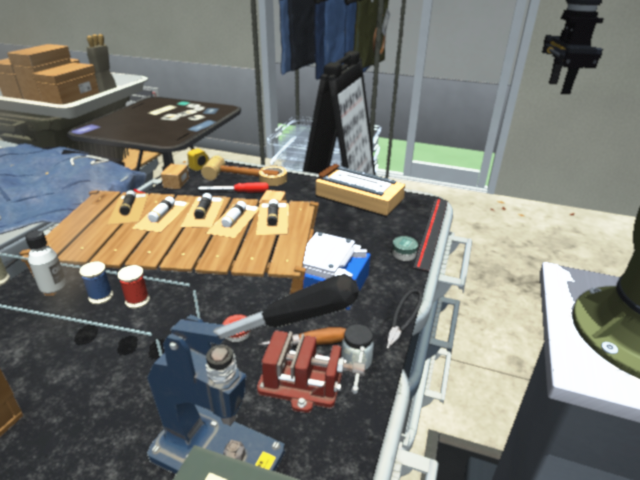

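The top view shows the board at about (450,245) and the jig at about (294,260), with the tin at (358,310) and the ruler below it. The side view shows the board at about (360,190) and the jig at (335,258). I'll enlarge these areas.

```bash
python3 - <<'E'
import cv2,numpy as np
t=cv2.imread('pics/top0.png');s=cv2.imread('pics/side0.png')
r=lambda a,k:cv2.resize(a,None,fx=k,fy=k,interpolation=cv2.INTER_CUBIC)
a=r(t[190:295,415:485],5.5)[:, :385]   # 5.5x
b=r(t[228:298,260:328],5.5)
c=np.zeros((600,800,3),np.uint8)
c[:a.shape[0],:a.shape[1]]=a; c[:b.shape[0],400:400+b.shape[1]]=b
cv2.imwrite('pics/ctop.png',c)
a=r(s[160:220,308:412],5); b=r(s[225:295,295:375],4)
c=np.zeros((600,800,3),np.uint8)
c[:300,:520]=a; c[305:305+280,:320]=b
cv2.imwrite('pics/cside.png',c)
E
```

```text
(no output)
```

View pics/ctop.png

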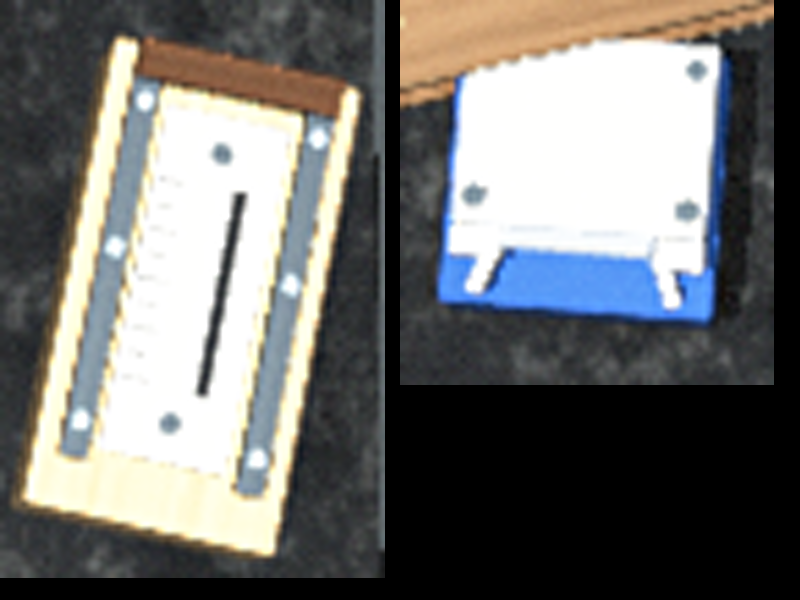

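View pics/cside.png

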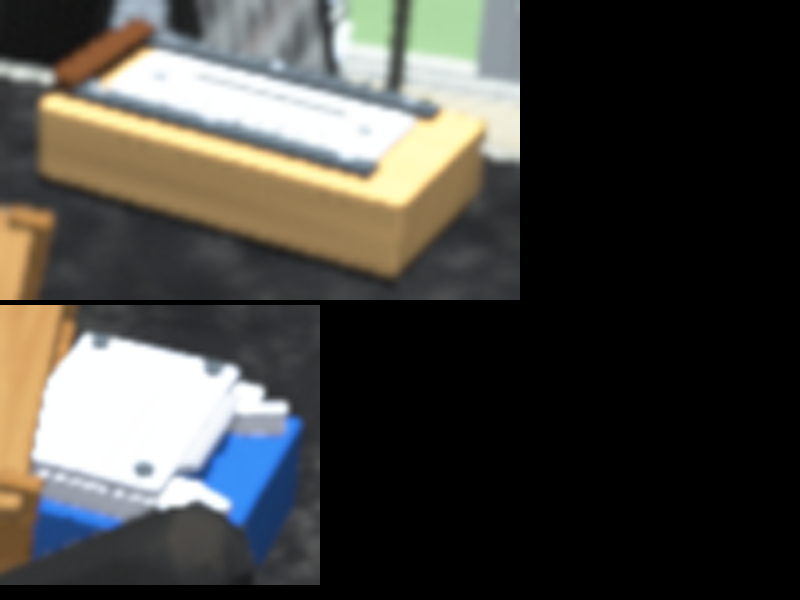

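The crops show the board's front deck corners at (419,281) and (465,291). The template's marks are clear in both views. The jig's front corners are at (267,283) and (317,286.5), and three ledge screws are visible in both views.

```bash
python3 - <<'E'
from h import *
np.set_printoptions(precision=4,suppress=True)
T=cam("top");S=cam("side")
tb=lambda u,v:((u+.5)/5.5-.5+415,(v+.5)/5.5-.5+190)
tj=lambda u,v:((u-400+.5)/5.5-.5+260,(v+.5)/5.5-.5+228)
sb=lambda u,v:((u+.5)/5-.5+308,(v+.5)/5-.5+160)
sj=lambda u,v:((u+.5)/4-.5+295,(v-305+.5)/4-.5+225)
for n,a,b in [("board FL",tb(22,502),sb(403,205)),("board FR",tb(275,555),sb(486,124)),("board BL",tb(115,38),sb(43,97)),
 ("hole far",tb(222,153),sb(160,76)),("hole near",tb(170,423),sb(365,130)),("slot far",tb(240,193),sb(197,77)),("slot near",tb(203,394),sb(345,115)),
 ("jig FR",tj(712,318),sj(301,420)),("scr FL",tj(474,195),sj(145,468)),("scr FR",tj(687,210),sj(213,368)),("scr BR",tj(697,69),sj(100,341))]:
    p,e=tri(T,a,S,b); print(n,p,round(e,4))
print("z-plane:")
for n,u,z in [("bFL",tb(22,502),.045),("bFR",tb(275,555),.045),("bBL",tb(115,38),.045),("tNL",tb(97,450),.049),("tNR",tb(232,478),.049),("tFL",tb(160,85),.049),("tFR",tb(302,118),.049),
  ("hF",tb(222,153),.049),("hN",tb(170,423),.049),
  ("jFL",tj(440,300),.05),("jFR",tj(712,320),.05),("sFL",tj(474,195),.072),("sFR",tj(687,210),.072),("sBR",tj(697,69),.072),
  ("cheekL tip in",tj(485,290),.064),("cheekR tip in",tj(665,305),.064),
  ("tin balm",(358,310),.028)]: print(n,atz(T,u,z))
E
```

```text
board FL [ 0.4763 -0.2143  0.0411] 0.001
board FR [ 0.4584 -0.314   0.0386] 0.0015
board BL [ 0.6616 -0.2505  0.0454] 0.0004
hole far [ 0.6162 -0.2928  0.0459] 0.0002
hole near [ 0.5082 -0.2716  0.046 ] 0.0007
slot far [ 0.5999 -0.3001  0.045 ] 0.0006
slot near [ 0.5205 -0.2846  0.0455] 0.0018
jig FR [0.4604 0.006  0.0457] 0.0002
scr FL [0.504  0.0984 0.0707] 0.0005
scr FR [0.5001 0.0163 0.0709] 0.0004
scr BR [0.555  0.014  0.0713] 0.0005
z-plane:
bFL [ 0.4755 -0.2138  0.045 ]
bFR [ 0.4572 -0.3126  0.045 ]
bBL [ 0.6618 -0.2506  0.045 ]
tNL [ 0.4962 -0.2425  0.049 ]
tNR [ 0.4865 -0.2952  0.049 ]
tFL [ 0.6423 -0.2677  0.049 ]
tFR [ 0.6304 -0.324   0.049 ]
hF [ 0.6155 -0.2921  0.049 ]
hN [ 0.5075 -0.2711  0.049 ]
jFL [0.4645 0.1119 0.05  ]
jFR [0.4593 0.0059 0.05  ]
sFL [0.5036 0.0983 0.072 ]
sFR [0.4998 0.0162 0.072 ]
sBR [0.5546 0.0139 0.072 ]
cheekL tip in [0.4678 0.0934 0.064 ]
cheekR tip in [0.4637 0.0239 0.064 ]
tin balm [ 0.4106 -0.0854  0.028 ]
```

Each measured point fits the stated sizes:

| Feature | Measured | Position (m) | Yaw (rad) |
|---|---|---|---|
| Board | 100 mm front edge, z ≈ 0.045 | Edge at (0.466, -0.263) | -0.19 |
| Template | Origin 97 mm in from the edge, far-end gap about 7 mm | n/a | n/a |
| Jig | Ledge z ≈ 0.071 | Mouth at (0.462, 0.059) | -0.046 |

Next I work out the first move.

```bash
cat >> h.py <<'E'
np.set_printoptions(precision=4,suppress=True)
def pose(): 
    s=ctrl.get_state(); return np.array(s["position"]),R.from_rotvec(s["tool_rot"]),s
BO,BY=np.array([.4664,-.2632,.045]),-.192
JO,JY=np.array([.4619,.0589,.05]),-.046
def fr(O,yaw,x,y,z=0): return O+R.from_euler('z',yaw).apply([x,y,z])
def tool(yaw,tilt=0): # tilt>0: fingertips point back to the robot (body leans away)
    Z=R.from_euler('z',yaw); return Z*R.from_matrix(np.diag([1,-1,-1.]))*R.from_euler('y',-tilt)
def go(P,Rt):
    p,r,s=pose(); d=r.inv()
    print("slide mm",d.apply(P-p)*1e3,"rot",(d*Rt).as_rotvec(),"| j",s["joint_positions"],"pos",p,"F",s["ft_force"],"t",s["time"])
E
python3 - <<'E'
from h import *
print(tool(.2,.3).apply([0,0,1]), tool(.2,.3).apply([1,0,0]))
go(fr(BO,BY,.117,0,.08),tool(BY))
E
```

```text
[-0.2896 -0.0587 -0.9553] [ 0.9363  0.1898 -0.2955]
slide mm [ 501.8095 -240.1604  119.0968] rot [-0.0011  0.0003  0.4198] | j [ 1.3571  0.3215 -0.0701  1.4512  0.0226  1.3707 -0.0569] pos [ 0.1467 -0.6329  0.2439] F [-0.4299 -0.4725  0.1088] t 0.2
```

Call:
send_rows([
  {"claw": -1, "slide": [45, -22, 0], "delta_rot": [0, 0, 0]},
  {"claw": -1, "slide": [90, -43, 0], "delta_rot": [0, 0, 0]},
  {"claw": -1, "slide": [135, -65, 0], "delta_rot": [0, 0, 0]},
  {"claw": -1, "slide": [180, -86, 0], "delta_rot": [0, 0, 0]},
  {"claw": -1, "slide": [225, -108, 0], "delta_rot": [0, 0, 0]},
])

```text
time: 0.7
position: [0.3428, -0.4758, 0.2445]
tool_rot: [3.121, 0.357, -0.0]
ft_force: [0.7, -0.5, -0.1]
grip_width: 0.628
grip_force: 0.0
```

Call:
send_rows([
  {"claw": -1, "slide": [45, -22, 15], "delta_rot": [0, 0, 0.1]},
  {"claw": -1, "slide": [90, -43, 30], "delta_rot": [0, 0, 0.2]},
  {"claw": -1, "slide": [135, -65, 45], "delta_rot": [0, 0, 0.3]},
  {"claw": -1, "slide": [180, -86, 60], "delta_rot": [0, 0, 0.42]},
  {"claw": -1, "slide": [225, -108, 75], "delta_rot": [0, 0, 0.42]},
])

```text
time: 1.2
position: [0.5295, -0.3264, 0.172]
tool_rot: [3.126, -0.306, 0.0]
ft_force: [1.1, -0.6, -0.1]
grip_width: 0.169
grip_force: 0.0
```

```bash
python3 - <<'E'
from h import *
go(fr(BO,BY,.117,0,.034),tool(BY))
E
```

```text
slide mm [ 42.8046 -50.1899  93.0222] rot [ 0.0005 -0.0001 -0.0032] | j [ 0.7651  0.3224 -0.3121  1.6095  0.104   1.2258 -1.3331] pos [ 0.5295 -0.3264  0.172 ] F [ 1.0758 -0.6445 -0.1113] t 1.2
```

Call:
send_rows([
  {"claw": -1, "slide": [22, -25, 30], "delta_rot": [0, 0, 0]},
  {"claw": -1, "slide": [43, -50, 60], "delta_rot": [0, 0, 0]},
  {"claw": -1, "slide": [43, -50, 88], "delta_rot": [0, 0, 0]},
  {"claw": -1, "slide": [43, -50, 90], "delta_rot": [0, 0, 0]},
  {"claw": -1, "slide": [43, -50, 90], "delta_rot": [0, 0, 0]},
])

```text
time: 1.7
position: [0.5792, -0.2875, 0.0821]
tool_rot: [3.127, -0.303, -0.003]
ft_force: [0.1, -0.3, 0.2]
grip_width: 0.004
grip_force: 0.0
```

```bash
python3 - <<'E'
from h import *
go(fr(BO,BY,.117,0,.026),tool(BY))
T=cam("top"); cv2.imwrite("pics/c2.png",cv2.resize(T["color"][180:300,400:500],None,fx=5,fy=5,interpolation=2))
E
```

```text
slide mm [ 1.6777 -2.3353 11.1073] rot [ 0.0003  0.0019 -0.0012] | j [ 0.6722  0.4553 -0.3219  1.6265  0.1585  1.0874 -1.4573] pos [ 0.5792 -0.2875  0.0821] F [ 0.0925 -0.26    0.1948] t 1.7
```

View pics/c2.png

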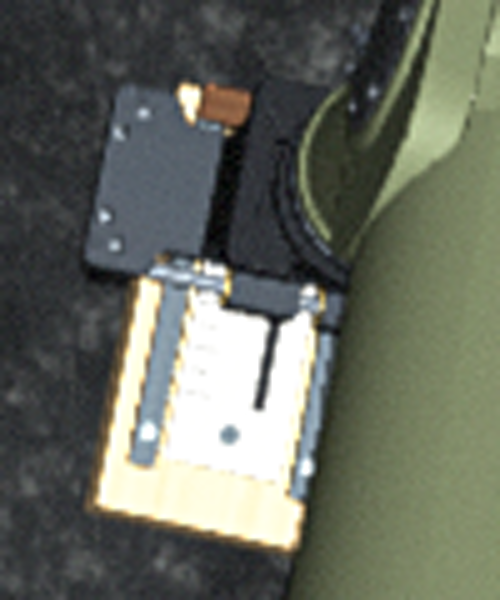

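The closed fingers are centred over the channel, with the gripper body lying along board y. Now I press down step by step.

Call:
send_rows([
  {"claw": -1, "slide": [1.5, -2, 4], "delta_rot": [0, 0, 0]},
  {"claw": -1, "slide": [1.5, -2, 7], "delta_rot": [0, 0, 0]},
  {"claw": -1, "slide": [1.5, -2, 9], "delta_rot": [0, 0, 0]},
  {"claw": -1, "slide": [1.5, -2, 10], "delta_rot": [0, 0, 0]},
  {"claw": -1, "slide": [1.5, -2, 11], "delta_rot": [0, 0, 0]},
])

```text
time: 2.25
position: [0.582, -0.2853, 0.0717]
tool_rot: [3.127, -0.302, 0.0]
ft_force: [0.3, -0.5, 0.3]
grip_width: 0.003
grip_force: 0.0
```

Call:
send_rows([
  {"claw": -1, "slide": [0, 0, 0.5], "delta_rot": [0, 0, 0]},
  {"claw": -1, "slide": [0, 0, 1], "delta_rot": [0, 0, 0]},
])

```text
time: 2.45
position: [0.5821, -0.2853, 0.0715]
tool_rot: [3.127, -0.302, 0.0]
ft_force: [-2.3, 0.9, 6.8]
grip_width: 0.0
grip_force: 3.5
```

Call:
send_rows([
  {"claw": -1, "slide": [0, 0, 0.6], "delta_rot": [0, 0, 0]},
  {"claw": -1, "slide": [0, 0, 0.6], "delta_rot": [0, 0, 0]},
])

```text
time: 2.65
position: [0.5824, -0.2854, 0.0715]
tool_rot: [3.126, -0.302, 0.002]
ft_force: [-1.4, 1.1, 6.3]
grip_width: 0.006
grip_force: 3.6
```

Call:
send_rows([
  {"claw": -1, "slide": [0, 0, 1.5], "delta_rot": [0, 0, 0]},
  {"claw": -1, "slide": [0, 0, 1.5], "delta_rot": [0, 0, 0]},
])

```text
time: 2.85
position: [0.583, -0.2856, 0.0715]
tool_rot: [3.126, -0.301, 0.003]
ft_force: [-3.8, 1.0, 12.6]
grip_width: 0.002
grip_force: 6.5
```

Call:
send_rows([
  {"claw": -1, "slide": [0, 0, 0.4], "delta_rot": [0, 0, 0]},
  {"claw": -1, "slide": [-4, 0, 0.4], "delta_rot": [0, 0, 0]},
  {"claw": -1, "slide": [-9, 0, 0.4], "delta_rot": [0, 0, 0]},
  {"claw": -1, "slide": [-15, 0, 0.4], "delta_rot": [0, 0, 0]},
])

```text
time: 3.25
position: [0.571, -0.2832, 0.0715]
tool_rot: [3.125, -0.3, 0.014]
ft_force: [2.9, -1.0, 9.8]
grip_width: 0.003
grip_force: 4.5
```

```bash
python3 - <<'E'
from h import *
go(fr(BO,BY,.042,0,.026),tool(BY))
S=cam("side"); cv2.imwrite("pics/s3.png",cv2.resize(S["color"][130:230,290:420],None,fx=5,fy=5,interpolation=2))
E
```

```text
slide mm [-64.5245   0.3187  -0.0953] rot [ 0.0017 -0.009   0.0003] | j [ 0.678   0.4424 -0.3242  1.669   0.1581  1.0468 -1.4577] pos [ 0.571  -0.2832  0.0715] F [ 2.8885 -1.0409  9.8271] t 3.25
```

View pics/s3.png

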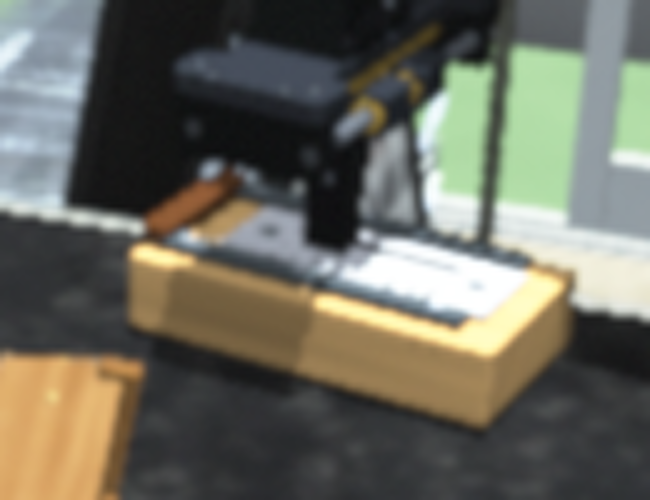

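The template moves with the fingers: the gap at the back has grown and the near end has passed the fence ends. I carry on dragging.

Call:
send_rows([
  {"claw": -1, "slide": [-6, 0, 0.4], "delta_rot": [0, 0, 0]},
  {"claw": -1, "slide": [-12, 0, 0.4], "delta_rot": [0, 0, 0]},
  {"claw": -1, "slide": [-18, 0, 0.4], "delta_rot": [0, 0, 0]},
  {"claw": -1, "slide": [-24, 0, 0.4], "delta_rot": [0, 0, 0]},
  {"claw": -1, "slide": [-30, 0, 0.4], "delta_rot": [0, 0, 0]},
])

```text
time: 3.8
position: [0.5419, -0.2777, 0.0714]
tool_rot: [3.124, -0.3, 0.015]
ft_force: [3.2, -1.0, 10.1]
grip_width: 0.006
grip_force: 5.1
```

Call:
send_rows([
  {"claw": -1, "slide": [-6, 0, 0.2], "delta_rot": [0, 0, 0]},
  {"claw": -1, "slide": [-12, 0, 0.2], "delta_rot": [0, 0, 0]},
  {"claw": -1, "slide": [-18, 0, 0.2], "delta_rot": [0, 0, 0]},
  {"claw": -1, "slide": [-21, 0, 0.2], "delta_rot": [0, 0, 0]},
  {"claw": -1, "slide": [-21, 0, 0.2], "delta_rot": [0, 0, 0]},
])

```text
time: 4.3
position: [0.521, -0.2739, 0.0714]
tool_rot: [3.124, -0.301, 0.014]
ft_force: [0.7, 0.3, 12.9]
grip_width: 0.0
grip_force: 6.1
```

```bash
python3 - <<'E'
from h import *
go(fr(BO,BY,.042,0,.026),tool(BY))
S=cam("side"); T=cam("top")
a=cv2.resize(S["color"][140:220,310:420],None,fx=5,fy=5,interpolation=2);b=cv2.resize(T["color"][230:310,400:480],None,fx=3,fy=3,interpolation=2)
c=np.zeros((400,800,3),np.uint8);c[:400,:550]=a;c[:240,555:795]=b
cv2.imwrite("pics/s4.png",c)
E
```

```text
slide mm [-13.6721  -0.0394   0.2975] rot [ 0.0025 -0.0094 -0.    ] | j [ 0.7199  0.3504 -0.3312  1.7951  0.1329  1.008  -1.4254] pos [ 0.521  -0.2739  0.0714] F [ 0.7392  0.2652 12.873 ] t 4.3
```

View pics/s4.png

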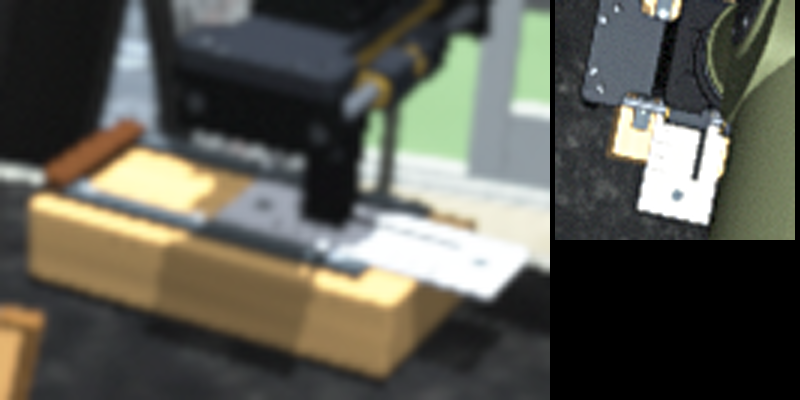

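The near end now hangs well over the edge. Its hole is at about (441,295) in the top view, and its corners are at (428.3,300.7) and (451,305).

```bash
python3 - <<'E'
from h import *
T=cam("top");S=cam("side")
q=lambda u,v:((u-555+.5)/3-.5+400,(v+.5)/3-.5+230)
w=lambda u,v:((u+.5)/5-.5+310,(v+.5)/5-.5+140)
for n,a,b in [("NL",q(640,213),w(491,300)),("NR",q(708,225),w(530,247)),("hole",q(678,195),w(481,262))]:
    p=atz(T,a,.049); print(n,p,R.from_euler('z',-BY).apply(p-BO), tri(T,a,S,b))
E
```

```text
NL [ 0.4333 -0.2334  0.049 ] [-0.0381  0.023   0.004 ] (array([ 0.4353, -0.2345,  0.0415]), np.float64(0.003208297777232793))
NR [ 0.426  -0.2817  0.049 ] [-0.0361 -0.0259  0.004 ] (array([ 0.4273, -0.282 ,  0.0471]), np.float64(0.002530959637244271))
hole [ 0.4468 -0.2605  0.049 ] [-0.0198 -0.0011  0.004 ] (array([ 0.447 , -0.2611,  0.0458]), np.float64(0.00016729729547136025))
```

The overhang is about 36 mm with no slip seen. I drag about 16 mm more.

Call:
send_rows([
  {"claw": -1, "slide": [-5, 0, 0.1], "delta_rot": [0, 0, 0]},
  {"claw": -1, "slide": [-10, 0, 0.1], "delta_rot": [0, 0, 0]},
  {"claw": -1, "slide": [-15, 0, 0.1], "delta_rot": [0, 0, 0]},
  {"claw": -1, "slide": [-16, 0, 0.1], "delta_rot": [0, 0, 0]},
  {"claw": -1, "slide": [-16, 0, 0.1], "delta_rot": [0, 0, 0]},
])

```text
time: 5.0
position: [0.5058, -0.271, 0.0714]
tool_rot: [3.123, -0.301, 0.016]
ft_force: [2.0, -1.0, 12.8]
grip_width: 0.001
grip_force: 6.2
```

Call:
send_rows([
  {"claw": -1, "slide": [0, 0, -4], "delta_rot": [0, 0, 0]},
  {"claw": -1, "slide": [0, 0, -15], "delta_rot": [0, 0, 0]},
  {"claw": -1, "slide": [0, 0, -35], "delta_rot": [0, 0, 0]},
  {"claw": -1, "slide": [0, 0, -55], "delta_rot": [0, 0, 0]},
  {"claw": -1, "slide": [0, 0, -70], "delta_rot": [0, 0, 0]},
])

```text
time: 5.5
position: [0.5015, -0.2695, 0.1387]
tool_rot: [3.127, -0.301, 0.0]
ft_force: [0.3, -0.5, 1.0]
grip_width: 0.007
grip_force: 0.0
```

```bash
python3 - <<'E'
from h import *
for t in (0,.3,.45): go(fr(BO,BY,-.025,0,.06),tool(BY,t))
E
```

```text
slide mm [-60.6584   0.5618  33.6632] rot [ 0.0002 -0.0003 -0.0002] | j [ 0.7456  0.2463 -0.3414  1.7763  0.0904  1.1339 -1.3875] pos [ 0.5015 -0.2695  0.1387] F [ 0.3267 -0.5096  1.011 ] t 5.5
slide mm [-60.6584   0.5618  33.6632] rot [ 0.0002 -0.3003 -0.0002] | j [ 0.7456  0.2463 -0.3414  1.7763  0.0904  1.1339 -1.3875] pos [ 0.5015 -0.2695  0.1387] F [ 0.3267 -0.5096  1.011 ] t 5.5
slide mm [-60.6584   0.5618  33.6632] rot [ 0.0002 -0.4503 -0.0002] | j [ 0.7456  0.2463 -0.3414  1.7763  0.0904  1.1339 -1.3875] pos [ 0.5015 -0.2695  0.1387] F [ 0.3267 -0.5096  1.011 ] t 5.5
```

Before choosing a grasp tilt I need to know whether the arm can reach near the jig mouth. I fit a simple kinematic model to the recorded states.

```bash
cat > kin.py <<'E'
from h import *
import itertools
from scipy.optimize import least_squares
D=[([1.3571,.3215,-.0701,1.4512,.0226,1.3707,-.0569],[.1467,-.6329,.2439],[-3.1193,-.357,.0005]),
([.7651,.3224,-.3121,1.6095,.104,1.2258,-1.3331],[.5295,-.3264,.172],[3.126,-.306,0]),
([.6722,.4553,-.3219,1.6265,.1585,1.0874,-1.4573],[.5792,-.2875,.0821],[3.127,-.303,-.003]),
([.678,.4424,-.3242,1.669,.1581,1.0468,-1.4577],[.571,-.2832,.0715],[3.125,-.3,.014]),
([.7199,.3504,-.3312,1.7951,.1329,1.008,-1.4254],[.521,-.2739,.0714],[3.124,-.301,.014]),
([.7456,.2463,-.3414,1.7763,.0904,1.1339,-1.3875],[.5015,-.2695,.1387],[3.127,-.301,0])]
E_=lambda a,t:R.from_euler(a,t)
def fk(q,p,sg):
    z0,L1,e1,L2,e2,L3,e3,c7=p
    r=E_('z',sg[0]*q[0]); x=np.array([0,0,z0])
    r=r*E_('y',q[1]); x=x+r.apply([0,0,L1]); r=r*E_('z',sg[1]*q[2]); x=x+r.apply([e1,0,0])
    r=r*E_('y',q[3]); x=x+r.apply([e2,0,L2]); r=r*E_('z',sg[2]*q[4])
    r=r*E_('y',q[5]); x=x+r.apply([e3,0,L3]); r=r*E_('z',sg[3]*q[6]+c7); return x,r
def res(p,sg,w=.3):
    o=[]
    for q,x,v in D:
        a,b=fk(q,p,sg); o+=list(a-x)+list(w*(b.inv()*R.from_rotvec(v)).as_rotvec())
    return np.array(o)
p0=[.27,.3,.05,.34,-.08,.3,.08,0]
if __name__=="__main__":
    best=[]
    for sg in itertools.product([1,-1],repeat=4):
        for c in(0,1.57,3.14,-1.57):
            f=least_squares(lambda p:np.r_[res(p,sg),1e-3*(p-p0)],p0[:7]+[c]); best.append((np.abs(res(f.x,sg)).max(),sg,f.x))
    best.sort(key=lambda b:b[0])
    for b in best[:3]: print(b)
    import pickle; pickle.dump(best[0],open("kin.pkl","wb"))
E
python3 kin.py
```

```text
(np.float64(0.019652809001454052), (-1, -1, -1, -1), array([-0.7284,  0.5969,  0.0112,  0.5047, -0.0268, -0.4859,  0.0592,
        1.5707]))
(np.float64(0.01965281025434204), (-1, -1, -1, -1), array([-0.7284,  0.5969,  0.0112,  0.5047, -0.0268, -0.4859,  0.0592,
        1.5707]))
(np.float64(0.01965281064865909), (-1, -1, -1, -1), array([-0.7284,  0.5969,  0.0112,  0.5047, -0.0268, -0.4859,  0.0592,
        1.5707]))
```

```bash
cat > kin2.py <<'E'
from kin import *
s=ctrl.get_state(); sg=(-1,)*4
def fk(q,p,sg=sg):
    z0,L1,e1,L2,e2,L3,e3,c7,a0,y1,y2,y3=p
    r=E_('z',sg[0]*q[0]); x=np.array([0,0,z0])+r.apply([a0,0,0])
    r=r*E_('y',q[1]); x=x+r.apply([0,y1,L1]); r=r*E_('z',sg[1]*q[2]); x=x+r.apply([e1,0,0])
    r=r*E_('y',q[3]); x=x+r.apply([e2,y2,L2]); r=r*E_('z',sg[2]*q[4])
    r=r*E_('y',q[5]); x=x+r.apply([e3,y3,L3]); r=r*E_('z',sg[3]*q[6]+c7); return x,r
def res(p):
    o=[]
    for q,x,v in D:
        a,b=fk(q,p); o+=list(a-x)+list(.3*(b.inv()*R.from_rotvec(v)).as_rotvec())
    return np.array(o)
P0=np.array(p0[:7]+[1.57,0,0,0,0])
def fit(w=3e-3):
    f=least_squares(lambda p:np.r_[res(p),w*(p-P0)],P0); return f.x
if __name__=="__main__":
    p=fit(); print(p); print(res(p).reshape(-1,6)*1e3)
E
python3 kin2.py
```

```text
[ 0.2406  0.4677 -0.      0.5128 -0.0005  0.3382 -0.0002  1.5707  0.
 -0.0157 -0.0108  0.    ]
[[ 0.0056  0.0029 -0.0105  0.2805 -0.0088  0.0047]
 [-0.0055 -0.0187  0.0286 -0.0598 -0.0078  0.0236]
 [-0.0148 -0.0309  0.0133  0.0439  0.0219  0.0071]
 [-0.0208  0.0147 -0.0419  0.1058  0.0413 -0.0595]
 [ 0.0199  0.0153  0.0341  0.086  -0.0515  0.064 ]
 [ 0.0188  0.0122 -0.0234  0.0305 -0.089  -0.0399]]
```

The model fits to within 0.1 mm. Next I check reach along the insertion at several tilts.

```bash
cat > ik.py <<'E'
from kin2 import *
p=fit()
lo=np.array([-2.86,-.3,-1.38,.06,-1.56,.09,-2.69])+.03; hi=np.array([2.86,2.09,1.24,2.45,4.7,2.05,2.69])-.03
qc=np.array(s["joint_positions"])
def ik(P,Rt,seed=qc):
    f=least_squares(lambda q:(lambda a,b:np.r_[a-P,.3*(b.inv()*Rt).as_rotvec(),2e-4*(q-seed)])(*fk(q,p)),np.clip(seed,lo+.01,hi-.01),bounds=(lo,hi))
    a,b=fk(f.x,p); return f.x,np.linalg.norm(a-P),np.linalg.norm((b.inv()*Rt).as_rotvec())
def tcp(gx,z,tilt,O=JO,Y=JY):  # TCP for a grasp point at frame x=gx, height z above deck
    Rt=tool(Y,tilt); return fr(O,Y,gx,0,z)-Rt.apply([0,0,.003]),Rt
E
python3 - <<'E'
from ik import *
print(p)
for t in (0,.2,.3,.4,.5,.6):
    for gx in (-.1,-.085,-.06,-.025):
        q,e,a=ik(*tcp(gx,.005,t)); print(t,gx,"err mm %.1f rad %.3f"%(e*1e3,a),q)
E
```

```text
[ 0.2406  0.4677 -0.      0.5128 -0.0005  0.3382 -0.0002  1.5707  0.
 -0.0157 -0.0108  0.    ]
0 -0.1 err mm 0.0 rad 0.000 [ 0.4628 -0.0838 -0.6788  2.2897 -0.0662  0.9183 -1.7909]
0 -0.085 err mm 0.0 rad 0.000 [ 0.4581 -0.0427 -0.6733  2.2593 -0.0336  0.916  -1.8112]
0 -0.06 err mm 0.0 rad 0.000 [ 0.4427  0.0222 -0.6575  2.2078  0.0171  0.9163 -1.8419]
0 -0.025 err mm 0.0 rad 0.000 [ 0.4114  0.1051 -0.6259  2.1341  0.0771  0.9236 -1.8753]
0.2 -0.1 err mm 0.0 rad 0.000 [ 0.4204  0.1018 -0.6375  2.1546  0.0092  1.0983 -1.8424]
0.2 -0.085 err mm 0.0 rad 0.000 [ 0.4074  0.1353 -0.6242  2.1224  0.0299  1.1027 -1.8531]
0.2 -0.06 err mm 0.0 rad 0.000 [ 0.3841  0.1883 -0.6005  2.0678  0.0603  1.1123 -1.8672]
0.2 -0.025 err mm 0.0 rad 0.000 [ 0.3507  0.2577 -0.5666  1.9893  0.0953  1.1298 -1.8802]
0.3 -0.1 err mm 0.0 rad 0.000 [ 0.3884  0.1888 -0.607   2.089   0.03    1.1871 -1.8581]
0.3 -0.085 err mm 0.0 rad 0.000 [ 0.3749  0.2192 -0.593   2.0557  0.0459  1.194  -1.8648]
0.3 -0.06 err mm 0.0 rad 0.000 [ 0.3521  0.2678 -0.5695  1.9993  0.0693  1.2072 -1.8731]
0.3 -0.025 err mm 0.0 rad 0.000 
[... 428 characters left out ...]
mm 0.0 rad 0.000 [ 0.3239  0.3519 -0.5434  1.9623  0.0463  1.3602 -1.874 ]
0.5 -0.085 err mm 0.0 rad 0.000 [ 0.3116  0.3779 -0.5305  1.9268  0.056   1.3712 -1.8757]
0.5 -0.06 err mm 0.0 rad 0.000 [ 0.2915  0.4204 -0.5097  1.8666  0.0705  1.3907 -1.8769]
0.5 -0.025 err mm 0.0 rad 0.000 [ 0.2638  0.4788 -0.4817  1.7798  0.0877  1.4205 -1.8759]
0.6 -0.1 err mm 0.0 rad 0.000 [ 0.2942  0.4293 -0.513   1.9016  0.0455  1.4442 -1.8772]
0.6 -0.085 err mm 0.0 rad 0.000 [ 0.2828  0.4538 -0.5011  1.865   0.0534  1.457  -1.8774]
0.6 -0.06 err mm 0.0 rad 0.000 [ 0.264   0.4943 -0.4819  1.8028  0.0651  1.4794 -1.8766]
0.6 -0.025 err mm 0.0 rad 0.000 [ 0.2382  0.5506 -0.456   1.7129  0.0792  1.5131 -1.8734]
```

A tilt of 0.3 rad leaves good joint margin and keeps the gripper body clear of the ledge. Moving to above the overhanging end with the claw open.

Call:
send_rows([
  {"claw": 1, "slide": [-20, 0, 0], "delta_rot": [0, -0.1, 0]},
  {"claw": 1, "slide": [-40, 0, 0], "delta_rot": [0, -0.2, 0]},
  {"claw": 1, "slide": [-60, 0, 0], "delta_rot": [0, -0.3, 0]},
  {"claw": 1, "slide": [-60, 0, 0], "delta_rot": [0, -0.3, 0]},
  {"claw": 1, "slide": [-60, 0, 0], "delta_rot": [0, -0.3, 0]},
])

```text
time: 6.0
position: [0.4431, -0.2579, 0.137]
tool_rot: [-3.064, 0.295, 0.461]
ft_force: [1.2, 0.4, 0.5]
grip_width: 0.373
grip_force: 0.0
```

```bash
python3 - <<'E'
from ik import *
P,Rt=tcp(-.025,.002,.3,BO,BY); go(P,Rt)
print(fk(s["joint_positions"],p)[0]-s["position"],s["grip_width"])
T=cam("top");S=cam("side")
a=cv2.resize(T["color"][220:320,395:495],None,fx=4,fy=4,interpolation=2);b=cv2.resize(S["color"][140:220,310:420],None,fx=3.6,fy=3.6,interpolation=2)
c=np.zeros((400,800,3),np.uint8);c[:400,:400]=a;c[:b.shape[0],402:402+b.shape[1]]=b[:,:398]
cv2.imwrite("pics/s5.png",c)
E
```

```text
slide mm [25.4164  0.8244 83.3346] rot [-0.0004 -0.0016  0.0002] | j [ 0.6985  0.3429 -0.3252  1.6917  0.1626  1.422  -1.4359] pos [ 0.4431 -0.2579  0.137 ] F [1.1723 0.3865 0.4953] t 6.0
[ 0.0024 -0.0005 -0.0004] 0.37327684211144696
```

View pics/s5.png

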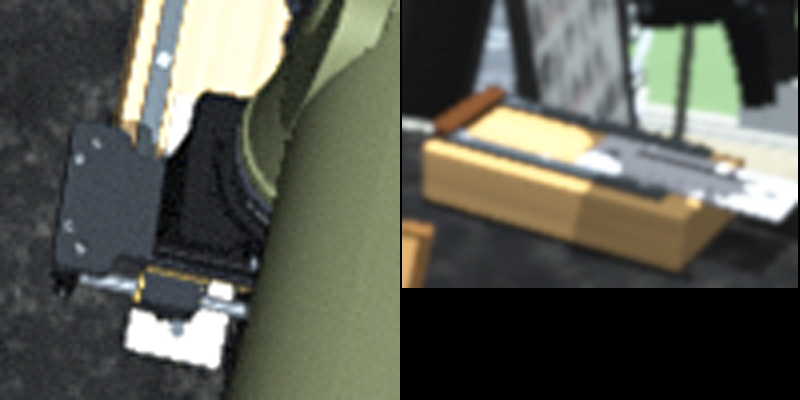

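The near end overhangs about 50 mm and lies flat. I descend straddling it while the claw opens.

Call:
send_rows([
  {"claw": 1, "slide": [5, 1, 10], "delta_rot": [0, 0, 0]},
  {"claw": 1, "slide": [8, 1, 20], "delta_rot": [0, 0, 0]},
  {"claw": 1, "slide": [10, 1, 30], "delta_rot": [0, 0, 0]},
  {"claw": 1, "slide": [12, 1, 40], "delta_rot": [0, 0, 0]},
  {"claw": 1, "slide": [13, 1, 43], "delta_rot": [0, 0, 0]},
])

```text
time: 6.6
position: [0.441, -0.2585, 0.0907]
tool_rot: [-3.063, 0.295, 0.467]
ft_force: [0.0, 0.2, -0.1]
grip_width: 0.926
grip_force: 0.0
```

```bash
python3 - <<'E'
from ik import *
P,Rt=tcp(-.025,.002,.3,BO,BY); go(P,Rt); print(s["grip_width"])
E
```

```text
slide mm [13.8344 -0.155  38.5021] rot [-0.0008  0.0027  0.    ] | j [ 0.6945  0.3913 -0.3197  1.7309  0.1797  1.342  -1.4511] pos [ 0.441  -0.2585  0.0907] F [ 0.0161  0.1922 -0.099 ] t 6.6
0.9259894221643422
```

Call:
send_rows([
  {"claw": 1, "slide": [4, 0, 12], "delta_rot": [0, 0, 0]},
  {"claw": 1, "slide": [8, 0, 22], "delta_rot": [0, 0, 0]},
  {"claw": 1, "slide": [11, 0, 32], "delta_rot": [0, 0, 0]},
  {"claw": 1, "slide": [14, 0, 38.5], "delta_rot": [0, 0, 0]},
  {"claw": 1, "slide": [14, 0, 38.5], "delta_rot": [0, 0, 0]},
])

```text
time: 7.1
position: [0.4435, -0.2589, 0.0503]
tool_rot: [-3.063, 0.295, 0.466]
ft_force: [0.3, 1.0, -0.9]
grip_width: 1.001
grip_force: 0.0
```

Call:
send_rows([
  {"claw": 0.0, "slide": [0, 0, 0.4], "delta_rot": [0, 0, 0]},
  {"claw": 0.0, "slide": [0, 0, 0.4], "delta_rot": [0, 0, 0]},
  {"claw": 0.0, "slide": [0, 0, 0.4], "delta_rot": [0, 0, 0]},
  {"claw": -0.2, "slide": [0, 0, 0.4], "delta_rot": [0, 0, 0]},
  {"claw": -0.2, "slide": [0, 0, 0.4], "delta_rot": [0, 0, 0]},
], grip_force=45)

```text
time: 7.6
position: [0.4441, -0.2594, 0.0514]
tool_rot: [-3.065, 0.295, 0.462]
ft_force: [-0.2, 0.3, -0.0]
grip_width: 0.634
grip_force: 0.0
```

```bash
python3 - <<'E'
from ik import *
P,Rt=tcp(-.025,.002,.3,BO,BY); go(P,Rt); print(s["grip_width"],s["grip_force"])
E
```

```text
slide mm [-0.9884 -0.5016  1.9358] rot [ 0.0002 -0.0005 -0.0003] | j [ 0.687   0.4417 -0.3137  1.7509  0.1971  1.2717 -1.4681] pos [ 0.4441 -0.2594  0.0514] F [-0.2275  0.2986 -0.0181] t 7.6
0.6343113075567459 0.0
```

Call:
send_rows([
  {"claw": -1, "slide": [-0.5, 0, 1], "delta_rot": [0, 0, 0]},
  {"claw": -1, "slide": [-0.5, 0, 1], "delta_rot": [0, 0, 0]},
  {"claw": -1, "slide": [-0.5, 0, 1], "delta_rot": [0, 0, 0]},
  {"claw": -1, "slide": [-0.5, 0, 1], "delta_rot": [0, 0, 0]},
  {"claw": -1, "slide": [-0.5, 0, 1], "delta_rot": [0, 0, 0]},
], grip_force=45)

```text
time: 8.1
position: [0.4436, -0.2592, 0.0506]
tool_rot: [-3.065, 0.295, 0.462]
ft_force: [2.0, -0.1, 2.4]
grip_width: 0.557
grip_force: 45.0
```

```bash
python3 - <<'E'
from ik import *
P,Rt=tcp(-.025,.002,.3,BO,BY); go(P,Rt); print(s["grip_width"]*87,s["grip_force"])
E
```

```text
slide mm [-0.6664 -0.4551  1.0192] rot [ 0.0002 -0.0007 -0.0002] | j [ 0.6874  0.4415 -0.3137  1.753   0.1972  1.2696 -1.4681] pos [ 0.4436 -0.2592  0.0506] F [ 1.9833 -0.1444  2.3907] t 8.1
48.43044156121496 44.95464412277215
```

Gripped at about 50 mm with 45 N. Lifting straight up.

Call:
send_rows([
  {"claw": -1, "slide": [-1.5, 0, -5], "delta_rot": [0, 0, 0]},
  {"claw": -1, "slide": [-4, 0, -13], "delta_rot": [0, 0, 0]},
  {"claw": -1, "slide": [-8, 0, -26], "delta_rot": [0, 0, 0]},
  {"claw": -1, "slide": [-12, 0, -39], "delta_rot": [0, 0, 0]},
  {"claw": -1, "slide": [-15, 0, -49], "delta_rot": [0, 0, 0]},
])

```text
time: 8.6
position: [0.4439, -0.2594, 0.1034]
tool_rot: [-3.065, 0.296, 0.461]
ft_force: [0.8, -1.3, -1.5]
grip_width: 0.559
grip_force: 44.9
```

```bash
python3 - <<'E'
from ik import *
P,Rt=tcp(-.11,.06,.3); go(P,Rt); print(s["grip_width"]*87,s["grip_force"])
T=cam("top");S=cam("side")
a=cv2.resize(T["color"][220:320,395:495],None,fx=3.6,fy=3.6,interpolation=2);b=cv2.resize(S["color"][110:220,310:420],None,fx=4,fy=4,interpolation=2)
c=np.zeros((440,800,3),np.uint8);c[:360,:360]=a;c[:440,360:800]=b
cv2.imwrite("pics/s6.png",c)
E
```

```text
slide mm [-147.2021 -299.9478   35.1596] rot [-0.0425 -0.0015 -0.1399] | j [ 0.6951  0.3798 -0.3215  1.7171  0.1761  1.3622 -1.4479] pos [ 0.4439 -0.2594  0.1034] F [ 0.8002 -1.2882 -1.505 ] t 8.6
48.63156587499801 44.93188496460789
```

View pics/s6.png

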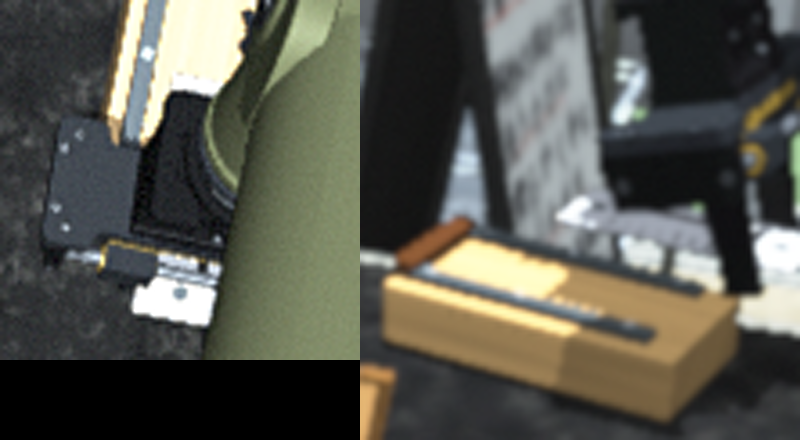

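The template is lifted clear of the board. Its far-left corner is at about (360,163.5) in the side view, and its near corners are at (432,306) and (454,310) in the top view. I compare these with a flat prediction.

```bash
python3 - <<'E'
from ik import *
T=cam("top");S=cam("side"); pos,r,_=pose()
g=pos+r.apply([0,0,.003])
for gx in (-.043,-.047):
  for pit in (-.05,0,.05):   # + = nose up
    M=E_('z',BY)*E_('y',-pit)
    C=[g+M.apply([sx*.07-gx,sy*.025,.002]) for sx,sy in((1,1),(1,-1),(-1,1),(-1,-1))]
    print(gx,pit,"side",proj(S,C).round(1).tolist(),"top",proj(T,C)[2:].round(1).tolist())
# bright plate rows in the side view
im=S["color"].astype(int)
for u in range(352,385,4): 
    c=im[140:185,u]; k=np.where(c.min(1)>165)[0]; print(u,(k+140).tolist())
E
```

```text
-0.043 -0.05 side [[359.5, 165.3], [369.1, 158.0], [417.9, 176.7], [426.1, 168.6]] top [[430.5, 305.5], [454.6, 310.8]]
-0.043 0 side [[359.6, 163.0], [369.3, 155.8], [417.9, 177.3], [426.0, 169.1]] top [[430.4, 305.6], [454.4, 310.9]]
-0.043 0.05 side [[359.8, 160.7], [369.5, 153.6], [417.9, 177.9], [426.0, 169.7]] top [[430.3, 305.7], [454.3, 310.9]]
-0.047 -0.05 side [[357.9, 165.0], [367.6, 157.8], [416.2, 176.4], [424.3, 168.3]] top [[430.9, 303.6], [454.9, 308.9]]
-0.047 0 side [[358.0, 162.6], [367.7, 155.4], [416.2, 176.9], [424.3, 168.7]] top [[430.8, 303.7], [454.8, 309.0]]
-0.047 0.05 side [[358.3, 160.3], [368.0, 153.1], [416.1, 177.4], [424.3, 169.2]] top [[430.7, 303.8], [454.6, 309.0]]
352 [146, 147, 148, 149, 176, 177, 178, 179, 180, 181, 182, 183, 184]
356 [157, 158, 177, 178, 179, 180, 181, 182, 183]
360 [163, 164, 165, 166, 169, 178, 179]
364 [148, 149, 160, 161, 162, 163, 164, 165, 166, 167]
368 [153, 154, 155, 156, 157, 165, 166, 167]
372 []
376 [140, 170, 171, 172, 173, 174]
380 [172, 173, 174, 175, 176]
384 [172, 173, 174, 175, 176]
```

The grip matches the plan: the grasp sits 27 mm from the near end and the plate is flat to within about 0.02 rad. Now I carry it over to the jig front.

Call:
send_rows([
  {"claw": -1, "slide": [-8, -20, 0], "delta_rot": [0, 0, 0]},
  {"claw": -1, "slide": [-22, -50, 0], "delta_rot": [0, 0, 0]},
  {"claw": -1, "slide": [-38, -85, 0], "delta_rot": [0, 0, 0]},
  {"claw": -1, "slide": [-54, -120, 0], "delta_rot": [0, 0, 0]},
  {"claw": -1, "slide": [-68, -150, 0], "delta_rot": [0, 0, 0]},
])

```text
time: 9.3
position: [0.4073, -0.0974, 0.1213]
tool_rot: [-3.064, 0.294, 0.465]
ft_force: [0.2, 0.7, -0.4]
grip_width: 0.562
grip_force: 44.9
```

```bash
python3 - <<'E'
from ik import *
P,Rt=tcp(-.103,.055,.3); go(P,Rt); print(s["grip_width"]*87,s["grip_force"],ik(P,Rt))
E
```

```text
slide mm [ -69.6303 -149.0397   35.786 ] rot [-0.0434  0.0013 -0.1387] | j [ 0.5739  0.1933 -0.4346  1.9179  0.0652  1.3501 -1.6518] pos [ 0.4073 -0.0974  0.1213] F [ 0.1891  0.6991 -0.3804] t 9.3
48.91293758753913 44.93146007829637 (array([ 0.4011,  0.0989, -0.6055,  2.0559, -0.0195,  1.295 , -1.8192]), np.float64(3.443692738021613e-08), np.float64(1.3521392127490652e-07))
```

Call:
send_rows([
  {"claw": -1, "slide": [-14, -30, 5], "delta_rot": [-0.009, 0, -0.028]},
  {"claw": -1, "slide": [-32, -68, 12], "delta_rot": [-0.018, 0, -0.06]},
  {"claw": -1, "slide": [-50, -105, 20], "delta_rot": [-0.03, 0, -0.095]},
  {"claw": -1, "slide": [-63, -135, 28], "delta_rot": [-0.039, 0, -0.125]},
  {"claw": -1, "slide": [-70, -149, 36], "delta_rot": [-0.043, 0.001, -0.139]},
])

```text
time: 9.8
position: [0.3595, 0.0644, 0.1077]
tool_rot: [-3.099, 0.064, 0.467]
ft_force: [0.7, -0.4, -1.8]
grip_width: 0.56
grip_force: 44.9
```

```bash
python3 - <<'E'
from ik import *
P,Rt=tcp(-.103,.02,.3); go(P,Rt); print(s["grip_width"]*87,s["grip_force"])
E
```

```text
slide mm [10.6626  0.829  33.1764] rot [ 0.0008 -0.0009  0.0044] | j [ 0.3966  0.1043 -0.6038  2.0518 -0.0163  1.2936 -1.8188] pos [0.3595 0.0644 0.1077] F [ 0.7239 -0.4403 -1.7568] t 9.8
48.72386049672241 44.93126110719459
```

Call:
send_rows([
  {"claw": -1, "slide": [3, 1, 8], "delta_rot": [0, 0, 0.004]},
  {"claw": -1, "slide": [6, 1, 18], "delta_rot": [0, 0, 0.004]},
  {"claw": -1, "slide": [9, 1, 28], "delta_rot": [0, 0, 0.004]},
  {"claw": -1, "slide": [10.5, 1, 33], "delta_rot": [0, 0, 0.004]},
  {"claw": -1, "slide": [10.5, 1, 33], "delta_rot": [0, 0, 0.004]},
])

```text
time: 10.3
position: [0.3603, 0.0597, 0.0723]
tool_rot: [-3.098, 0.081, 0.471]
ft_force: [0.2, -0.2, -1.4]
grip_width: 0.559
grip_force: 44.9
```

```bash
python3 - <<'E'
from ik import *
P,Rt=tcp(-.103,.006,.3); go(P,Rt)
T=cam("top");S=cam("side"); pos,r,_=pose(); g=pos+r.apply([0,0,.003])
M=E_('z',JY); C=[g+M.apply([sx*.07+.043,sy*.025,.002]) for sx,sy in((1,1),(1,-1),(-1,1),(-1,-1))]
print("pred side",proj(S,C).round(1).tolist(),"top",proj(T,C).round(1).tolist())
a=cv2.resize(T["color"][230:330,250:340],None,fx=4,fy=4,interpolation=2);b=cv2.resize(S["color"][215:315,310:420],None,fx=4,fy=4,interpolation=2)
c=np.zeros((400,800,3),np.uint8);c[:,:360]=a;c[:,360:800]=b
cv2.imwrite("pics/s7.png",c)
E
```

```text
slide mm [ 3.3945 -3.8639 13.0322] rot [-0.0007  0.0014 -0.0064] | j [ 0.3903  0.163  -0.5958  2.0794  0.0154  1.219  -1.8434] pos [0.3603 0.0597 0.0723] F [ 0.2471 -0.1505 -1.4079] t 10.3
pred side [[351.6, 262.3], [361.1, 246.9], [435.8, 283.4], [441.5, 266.0]] top [[281.2, 277.1], [304.9, 278.8], [275.7, 344.4], [299.8, 346.1]]
```

Call:
send_rows([
  {"claw": -1, "slide": [0, -3.5, 0], "delta_rot": [0, 0, -0.004]},
  {"claw": -1, "slide": [1.5, -3.5, 5], "delta_rot": [0, 0, -0.004]},
  {"claw": -1, "slide": [1.5, -3.5, 5], "delta_rot": [0, 0, -0.004]},
  {"claw": -1, "slide": [1.5, -3.5, 5], "delta_rot": [0, 0, -0.004]},
])

```text
time: 10.8
position: [0.3609, 0.0641, 0.0681]
tool_rot: [-3.099, 0.072, 0.467]
ft_force: [-0.3, 0.4, -1.9]
grip_width: 0.563
grip_force: 44.9
```

```bash
python3 - <<'E'
from ik import *
P,Rt=tcp(-.103,.006,.3); go(P,Rt)
E
```

```text
slide mm [1.7427 0.5011 9.0795] rot [ 0.0001 -0.0008 -0.0005] | j [ 0.383   0.1715 -0.5999  2.0812  0.0191  1.2077 -1.8507] pos [0.3609 0.0641 0.0681] F [-0.2607  0.4209 -1.9481] t 10.8
```

Call:
send_rows([
  {"claw": -1, "slide": [0.5, 0, 3], "delta_rot": [0, 0, 0]},
  {"claw": -1, "slide": [1, 0, 5], "delta_rot": [0, 0, 0]},
  {"claw": -1, "slide": [1.5, 0, 7], "delta_rot": [0, 0, 0]},
  {"claw": -1, "slide": [1.5, 0, 7], "delta_rot": [0, 0, 0]},
  {"claw": -1, "slide": [1.5, 0, 7], "delta_rot": [0, 0, 0]},
])

```text
time: 11.3
position: [0.3603, 0.0641, 0.0609]
tool_rot: [-3.099, 0.072, 0.467]
ft_force: [0.1, 0.7, -0.8]
grip_width: 0.562
grip_force: 44.9
```

```bash
python3 - <<'E'
from ik import *
P,Rt=tcp(-.08,.006,.3); go(P,Rt)
T=cam("top");S=cam("side"); pos,r,_=pose(); g=pos+r.apply([0,0,.003])
M=E_('z',JY); C=[g+M.apply([sx*.07+.043,sy*.025,.002]) for sx,sy in((1,1),(1,-1),(-1,1),(-1,-1))]
print("pred side",proj(S,C).round(1).tolist(),"top",proj(T,C).round(1).tolist())
t=T["color"].astype(int)
for u in range(276,310,3): print(u,"".join("W" if t[v,u].min()>170 else "B" if t[v,u,0]>t[v,u,2]+60 else "." for v in range(262,300)))
E
```

```text
slide mm [22.1755  0.4865 -4.6896] rot [-0.0001 -0.0008 -0.0007] | j [ 0.3806  0.1826 -0.599   2.0876  0.0251  1.192  -1.8557] pos [0.3603 0.0641 0.0609] F [ 0.0786  0.6708 -0.8196] t 11.3
pred side [[350.9, 269.6], [360.4, 253.9], [434.7, 291.0], [440.4, 273.3]] top [[279.7, 277.8], [303.2, 279.5], [274.3, 344.5], [298.1, 346.2]]
276 ......................................
279 ......................................
282 ......................................
285 ......................................
288 ......................................
291 ......................................
294 ......................................
297 ......................................
300 ......................................
303 ......................................
306 ......................................
309 ......................................
```

The gripper hides the nose from above, so I go in gently and watch the forces.

Call:
send_rows([
  {"claw": -1, "slide": [4.3, 0.3, 0.4], "delta_rot": [0, 0, 0]},
  {"claw": -1, "slide": [8.6, 0.3, -1], "delta_rot": [0, 0, 0]},
  {"claw": -1, "slide": [13, 0.3, -2.5], "delta_rot": [0, 0, 0]},
  {"claw": -1, "slide": [17.3, 0.3, -3.8], "delta_rot": [0, 0, 0]},
  {"claw": -1, "slide": [21.6, 0.3, -5.1], "delta_rot": [0, 0, 0]},
])

```text
time: 11.9
position: [0.383, 0.0628, 0.0595]
tool_rot: [-3.099, 0.072, 0.467]
ft_force: [-0.1, 0.4, -2.0]
grip_width: 0.558
grip_force: 44.9
```

```bash
python3 - <<'E'
from ik import *
P,Rt=tcp(-.05,.004,.3); go(P,Rt); print(s["grip_width"]*87,s["torque"])
E
```

```text
slide mm [29.2867  0.2044 -6.2963] rot [-0.0002 -0.001  -0.0007] | j [ 0.3712  0.2323 -0.5895  2.038   0.0529  1.1995 -1.8684] pos [0.383  0.0628 0.0595] F [-0.1326  0.422  -2.0472] t 11.9
48.556731877215306 [ 0.0046 -0.3701 -0.0376]
```

No contact, and the nose is about 11 mm past the lip. Continuing inward.

Call:
send_rows([
  {"claw": -1, "slide": [6, 0.2, -1], "delta_rot": [0, 0, 0]},
  {"claw": -1, "slide": [12, 0.2, -2.2], "delta_rot": [0, 0, 0]},
  {"claw": -1, "slide": [18, 0.2, -3.7], "delta_rot": [0, 0, 0]},
  {"claw": -1, "slide": [24, 0.2, -5.2], "delta_rot": [0, 0, 0]},
  {"claw": -1, "slide": [29, 0.2, -6.3], "delta_rot": [0, 0, 0]},
])

```text
time: 12.4
position: [0.4127, 0.0611, 0.0569]
tool_rot: [-3.099, 0.073, 0.467]
ft_force: [-1.4, 0.5, -1.6]
grip_width: 0.561
grip_force: 44.9
```

```bash
python3 - <<'E'
from ik import *
for gx in (-.03,-.023):
    P,Rt=tcp(gx,.003,.3); go(P,Rt)
print(s["grip_width"]*87,s["torque"])
S=cam("side")
a=cv2.resize(S["color"][215:315,310:420],None,fx=5,fy=5,interpolation=2); cv2.imwrite("pics/s8.png",a)
pos,r,_=pose(); g=pos+r.apply([0,0,.003]); M=E_('z',JY); C=[g+M.apply([sx*.07+.043,sy*.025,.002]) for sx,sy in((1,1),(1,-1),(-1,1),(-1,-1))]
print("pred side",proj(S,C).round(1).tolist())
E
```

```text
slide mm [19.5362 -0.0452 -4.8976] rot [-0.0002 -0.0012 -0.0008] | j [ 0.3568  0.2956 -0.5762  1.9719  0.0865  1.2115 -1.8825] pos [0.4127 0.0611 0.0569] F [-1.4431  0.4839 -1.5541] t 12.4
slide mm [26.2259 -0.051  -6.9585] rot [-0.0002 -0.0012 -0.0008] | j [ 0.3568  0.2956 -0.5762  1.9719  0.0865  1.2115 -1.8825] pos [0.4127 0.0611 0.0569] F [-1.4431  0.4839 -1.5541] t 12.4
48.82042497528623 [-0.064  -0.3673 -0.0185]
pred side [[321.7, 263.8], [332.4, 248.8], [401.5, 284.4], [408.8, 267.4]]
```

Call:
send_rows([
  {"claw": -1, "slide": [5, 0, -1.2], "delta_rot": [0, 0, 0]},
  {"claw": -1, "slide": [10, 0, -2.5], "delta_rot": [0, 0, 0]},
  {"claw": -1, "slide": [15, 0, -3.7], "delta_rot": [0, 0, 0]},
  {"claw": -1, "slide": [19.5, 0, -4.9], "delta_rot": [0, 0, 0]},
  {"claw": -1, "slide": [19.5, 0, -4.9], "delta_rot": [0, 0, 0]},
])

```text
time: 12.95
position: [0.433, 0.0602, 0.056]
tool_rot: [-3.099, 0.073, 0.465]
ft_force: [-0.1, 0.3, -0.1]
grip_width: 0.558
grip_force: 44.9
```

Call:
send_rows([
  {"claw": -1, "slide": [1, 0, -0.3], "delta_rot": [0, 0, 0]},
  {"claw": -1, "slide": [2, 0, -0.6], "delta_rot": [0, 0, 0]},
  {"claw": -1, "slide": [3, 0, -0.9], "delta_rot": [0, 0, 0]},
  {"claw": -1, "slide": [4, 0, -1.2], "delta_rot": [0, 0, 0]},
])

```text
time: 13.35
position: [0.4362, 0.06, 0.056]
tool_rot: [-3.099, 0.072, 0.467]
ft_force: [-0.5, 0.6, 0.2]
grip_width: 0.563
grip_force: 44.9
```

```bash
python3 - <<'E'
from ik import *
P,Rt=tcp(-.023,.002,.3); go(P,Rt)
print(s["grip_width"]*87,s["torque"])
E
```

```text
slide mm [ 3.7874 -0.0438 -0.0256] rot [ 0.0001 -0.0008 -0.0006] | j [ 0.3443  0.3426 -0.5656  1.9171  0.1097  1.2259 -1.8908] pos [0.4362 0.06   0.056 ] F [-0.5288  0.6199  0.1776] t 13.35
48.96844152030798 [ 0.0437 -0.2124  0.0316]
```

Call:
send_rows([
  {"claw": -1, "slide": [1, 0, -0.3], "delta_rot": [0, 0, 0]},
  {"claw": -1, "slide": [2, 0, -0.6], "delta_rot": [0, 0, 0]},
  {"claw": -1, "slide": [2.5, 0, -0.7], "delta_rot": [0, 0, 0]},
])

```text
time: 13.65
position: [0.4389, 0.0599, 0.0559]
tool_rot: [-3.099, 0.072, 0.467]
ft_force: [-1.4, -0.0, 2.6]
grip_width: 0.562
grip_force: 44.9
```

Call:
send_rows([
  {"claw": -1, "slide": [0.7, 0, -0.2], "delta_rot": [0, 0, 0]},
  {"claw": -1, "slide": [1.4, 0, -0.4], "delta_rot": [0, 0, 0]},
  {"claw": -1, "slide": [1.4, 0, -0.4], "delta_rot": [0, 0, 0]},
])

```text
time: 13.95
position: [0.4391, 0.0599, 0.0558]
tool_rot: [-3.099, 0.072, 0.471]
ft_force: [-4.8, 0.3, 6.6]
grip_width: 0.56
grip_force: 44.9
```

Contact with the stop comes within 1 mm of the predicted place. I lower slightly, keep a light forward push, and open.

Call:
send_rows([
  {"claw": -1, "slide": [0.5, 0, 0.6], "delta_rot": [0, 0, 0]},
  {"claw": -1, "slide": [0.5, 0, 0.6], "delta_rot": [0, 0, 0]},
])

```text
time: 14.15
position: [0.4392, 0.0599, 0.0553]
tool_rot: [-3.099, 0.072, 0.472]
ft_force: [-6.9, 1.1, 7.3]
grip_width: 0.56
grip_force: 44.9
```

Call:
send_rows([
  {"claw": 0.5, "slide": [0, 0, 0], "delta_rot": [0, 0, 0]},
  {"claw": 0.8, "slide": [0, 0, 0], "delta_rot": [0, 0, 0]},
  {"claw": 0.8, "slide": [0, 0, 0], "delta_rot": [0, 0, 0]},
  {"claw": 0.8, "slide": [0, 0, 0], "delta_rot": [0, 0, 0]},
  {"claw": 0.8, "slide": [0, 0, 0], "delta_rot": [0, 0, 0]},
])

```text
time: 14.65
position: [0.4409, 0.0597, 0.055]
tool_rot: [-3.099, 0.073, 0.466]
ft_force: [0.1, 0.6, -0.2]
grip_width: 0.874
grip_force: 0.0
```

```bash
python3 - <<'E'
from ik import *
P,Rt=tcp(-.025,.08,.3); go(P,Rt); print(s["grip_width"])
E
```

```text
slide mm [-25.8684  -0.1133 -73.4832] rot [-0.0002 -0.0016 -0.0008] | j [ 0.3419  0.3523 -0.5632  1.907   0.1144  1.2267 -1.8924] pos [0.4409 0.0597 0.055 ] F [ 0.0891  0.6282 -0.1969] t 14.65
0.8735096760977823
```

Released cleanly. I retreat straight up and then move aside toward -y so the cameras can see.

Call:
send_rows([
  {"claw": 0.8, "slide": [-3, 0, -9], "delta_rot": [0, 0, 0]},
  {"claw": 0.8, "slide": [-9, 0, -27], "delta_rot": [0, 0, 0]},
  {"claw": 0.8, "slide": [-18, 0, -55], "delta_rot": [0, 0, 0]},
  {"claw": 0.8, "slide": [-28, 0, -85], "delta_rot": [0, 0, 0]},
  {"claw": 0.8, "slide": [-38, 0, -120], "delta_rot": [0, 0, 0]},
])

```text
time: 15.15
position: [0.439, 0.0599, 0.1823]
tool_rot: [-3.099, 0.072, 0.468]
ft_force: [0.5, -0.4, -0.3]
grip_width: 0.9
grip_force: 0.0
```

Call:
send_rows([
  {"claw": 0.8, "slide": [0, 40, -5], "delta_rot": [0, 0, 0]},
  {"claw": 0.8, "slide": [0, 85, -5], "delta_rot": [0, 0, 0]},
  {"claw": 0.8, "slide": [0, 130, -5], "delta_rot": [0, 0, 0]},
  {"claw": 0.8, "slide": [0, 175, -5], "delta_rot": [0, 0, 0]},
  {"claw": 0.8, "slide": [0, 220, -5], "delta_rot": [0, 0, 0]},
])

```text
time: 15.65
position: [0.4307, -0.1616, 0.1867]
tool_rot: [-3.1, 0.072, 0.465]
ft_force: [0.5, 0.5, 0.2]
grip_width: 0.898
grip_force: 0.0
```

```bash
python3 - <<'E'
from ik import *
T=cam("top");S=cam("side")
def C(x,y=0,z=.004): return [fr(JO,JY,x+a,y+b,z) for a,b in((-.07,.025),(-.07,-.025),(-.055,0))]
print("pred home top",proj(T,C(.02)).round(1).tolist(),"side",proj(S,C(.02)).round(1).tolist())
a=cv2.resize(T["color"][240:320,255:330],None,fx=5,fy=5,interpolation=2);b=cv2.resize(S["color"][225:315,325:410],None,fx=5,fy=5,interpolation=2)
c=np.zeros((450,800,3),np.uint8);c[:400,:375]=a;c[:,375:800]=b
cv2.imwrite("pics/s9.png",c)
E
```

```text
pred home top [[277.9, 306.5], [301.4, 308.2], [290.2, 300.2]] side [[385.6, 281.3], [393.6, 264.7], [381.1, 270.7]]
```

View pics/s9.png

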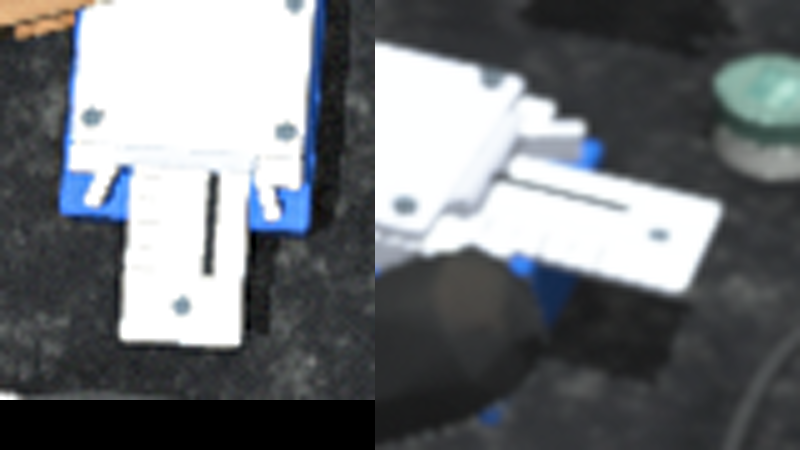

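The plate lies in the jig, centred and straight, sticking out about 50 mm. Its near hole is at (290.9,300.7) in the top view and (381.7,271.4) in the side view. That is within 1 px of the predicted home position in both, which puts x at about 19 mm, and the tin has not moved. Handing in.

```bash
python3 -c "
from bench import ctrl
print(ctrl.close_job())"
```

```text
the job is handed in; nothing more can be done
None
```

I slid the template out, gripped and lifted it, pushed it under the jig's ledge until I felt the stop, released it and handed in the job after about 16 s; my last camera check put it about 1 mm short of home (x about 19 mm), but the hand-in returned no verdict.

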